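Put the pipe cap away in the push-latch drawer

TASK

Put the copper pipe cap away in the wider of the two push-latch drawers: press its front gently in until it bottoms and let go so that the drawer springs out, set the cap in its tray, then push the drawer in again to the latch's stop so that it catches and stays shut. Press by feel, never harder than about 12 N, keep the narrower drawer shut and leave the other things where they are.

Things in the scene. Friction and masses are not known exactly. Their poses are not given: they have to be found in the camera images.
- copper_cap: copper pipe end cap, a squat round plug 39 mm across and 37 mm high with a slight step round its middle; stands loose on the counter. Origin: centre of its underside, z up. About 70 g
- wide_unit: fixed grey box 130 mm wide, 132 mm deep, 72 mm high, open in front, holding the wide drawer. Origin: centre of its underside on the counter; x points inward (the push direction, away from the robot, yaw within 9 degrees), y left along the front. Its roof, underside 66 mm up, covers the part of the tray that is inside
- wide_drawer: the drawer: handle-less wooden front panel 130 mm wide, 12 mm thick, from 2 to 70 mm above the counter, 20 mm before the box at slide value 0; behind it an open tray 106 mm wide inside, floor 22 mm and side rims 31 mm above the counter. Origin: middle of the panel's outer face, at counter height; axes as the unit's. PUSH LATCH: see wide_slide and wide_front
- wide_slide (a joint): how far the drawer stands out, m. Latched it rests between 0 and 0.004; unlatched a spring holds it out at 0.075. Spring: about 4.5 N outward when shut, 3 N when out. To shut, push it in to a firm stop 4.5 to 17 mm past its latched rest (as for opening) and let go: it comes back that much and stays; pushed less it springs out again
- wide_front (a point): on the panel's outer face, mid-width, 45 mm above the counter: push here. To open: press in to a firm stop, 4.5 to 17 mm from the latched rest (adjusted anew each start, not visible), then back away: it follows and springs out. Pressed less it stays latched. At the stop the resistance climbs from 5 N by some 6 N per mm; 9 to 10 N is plenty, over 12 N strains it
- wide_tray (a point): on the tray floor of the wide drawer, mid-width, 52 mm behind the panel's outer face, 22 mm above the counter. With the drawer out it lies in the open, to be reached from above (open 40 mm toward the panel, some 55 mm toward the box). Axes as the drawer's; moves with it
- narrow_unit: fixed grey box 94 mm wide, 132 mm deep, 72 mm high, open in front, holding the narrow drawer. Origin: centre of its underside on the counter; x points inward (the push direction, away from the robot, yaw within 9 degrees), y left along the front. Its roof, underside 66 mm up, covers the part of the tray that is inside
- narrow_drawer: the drawer: handle-less wooden front panel 94 mm wide, 12 mm thick, from 2 to 70 mm above the counter, 20 mm before the box at slide value 0; behind it an open tray 70 mm wide inside, floor 22 mm and side rims 31 mm above the counter. Origin: middle of the panel's outer face, at counter height; axes as the unit's. PUSH LATCH: see narrow_slide and narrow_front
- narrow_slide (a joint): how far the drawer stands out, m. Latched it rests between 0 and 0.004; unlatched a spring holds it out at 0.075. Spring: about 4.5 N outward when shut, 3 N when out. To shut, push it in to a firm stop 4.5 to 17 mm past its latched rest (as for opening) and let go: it comes back that much and stays; pushed less it springs out again
- narrow_front (a point): on the panel's outer face, mid-width, 45 mm above the counter: push here. To open: press in to a firm stop, 4.5 to 17 mm from the latched rest (adjusted anew each start, not visible), then back away: it follows and springs out. Pressed less it stays latched. At the stop the resistance climbs from 5 N by some 6 N per mm; 9 to 10 N is plenty, over 12 N strains it
- tap_aerator: bystander: chromed tap aerator, round, 34 mm across, 31 mm high, with a narrower top; loose. Origin: centre of underside
- ball_valve: bystander: small ball valve with lever, 31 x 68 x 37 mm; loose. Origin: underside, at the body
- tape_measure: bystander: tape measure, 76 x 74 x 34 mm; loose. Origin: underside
Mind the look-alikes: they are no part of the job. Leave any black look-alike of the copper_cap alone.

How it is judged (in metres and radians):
On the way, in this order (a step that is already met when the one before it is completed fails the run):
1. the wide drawer has sprung out (more than 65 mm) (value of joint wide_slide above 0.065 m), for 0.2 s.
2. the cap lies in the tray of the open wide drawer, let go (x of copper_cap in the frame of wide_tray between -0.022 and 0.075 m and y of copper_cap in the frame of wide_tray between -0.045 and 0.045 m and z of copper_cap in the frame of wide_tray between -0.006 and 0.032 m and contact force between each of the fingers, the arm and copper_cap below 0.2 N and value of joint wide_slide above 0.055 m), for 0.2 s.
At the end, for the whole second after the job is handed in: the wide drawer is shut and held by its latch (slide value between -4 and 8 mm, at rest, nobody touching it) with the cap lying in its tray, and the narrow drawer is still latched (slide value between -4 and 8 mm) (value of joint wide_slide between -0.004 and 0.008 m and value of joint narrow_slide between -0.004 and 0.008 m and linear speed of wide_drawer below 0.01 m/s and linear speed of copper_cap below 0.02 m/s and x of copper_cap in the frame of wide_tray between -0.022 and 0.075 m and y of copper_cap in the frame of wide_tray between -0.045 and 0.045 m and z of copper_cap in the frame of wide_tray between -0.006 and 0.032 m and contact force between each of the fingers, the arm and copper_cap below 0.2 N).
It fails at once if the robot presses on the wide drawer with more than 13 N (contact force between any of the fingers, the arm and wide_drawer above 13 N).
It fails at once if the robot presses on the narrow drawer with more than 13 N (contact force between any of the fingers, the arm and narrow_drawer above 13 N).
It fails at once if the narrow drawer is opened (more than 15 mm) (value of joint narrow_slide above 0.015 m).
It fails at once if the aerator, valve or tape measure is displaced by more than 30 mm (distance of any of tap_aerator, ball_valve, tape_measure from where it was at the start of the episode above 0.03 m).
It also fails if it takes over 72 s, if anything falls off the work surface, if the arm or the gripper's body presses on something with over 40 N, if the wrist force passes 120 N, or if a joint passes its speed limit or range.

ROBOT

A 6-joint arm with a two-finger parallel gripper is mounted at the origin on a cart in front of the work surface, level with it; the furniture and walls round the work are solid. World frame = base frame: x ahead of the robot, y to its left, z up, the work surface at z = 0. Lengths are in m, angles in degrees, forces in N, time in s.
With the tool pointing down it reaches from about 0.325 to 0.775 m from the base axis. Payload 5.5 kg.
Tool frame: the origin (TCP) lies at the centre of the arm's flange, where the gripper is bolted on; the fingertips stand 182 mm ahead of it and the grasp point (between the pads) lies 163 mm ahead of it; z points along the fingers, y is the line along which they close (so a half turn about z gives the same grasp; the last joint's range is limited). The gripper opens to 88 mm and grips with 3 to 60 N. Pads are 20 mm wide; open, the fingers measure 115 mm over their backs; the gripper's body (75 mm by 178 mm) begins 61 mm behind the grasp point.
Start: joints at [-80.14, 5.22, 70.514, -0, 104.267, -3.249], TCP at [0.136, -0.584, 0.405] pointing down, gripper open.
Joint ranges: [-164.24, 164.24], [-49.07, 125.15], [9.68, 141.18], [-86.29, 266.29], [3.28, 154.24], [-151.56, 151.56]. Speed limits (degrees/s): [147.25, 147.25, 172.46, 180, 180, 180].

INTERFACE

Orientations are given as [roll, pitch, yaw] about the fixed x, y, z axes, in that order (R = Rz(yaw) Ry(pitch) Rx(roll)).
In Python, from station import r gives the robot as it stands. The module is installed in compiled form; this text tells all that it offers. Calls block until the motion is done:
- r.reach(position, orientation): joint-space move of the TCP to a pose.
- r.servo_line(position, rotation=None, speed=0.15): straight line of the TCP; rotation=None keeps the orientation; speed is the mean speed in m/s.
- r.move_joints(angles): joint-space move.
- r.let_go() and r.grab(squeeze=None): open the fingers fully, or close them until they stop; squeeze is the grip in N (None keeps the last).
- r.wait(seconds).
- r.inverse_kinematics(position, orientation): joint angles nearest the present ones, or None.
- r.sense(): the state.
- r.snapshot(name): name is "scene" or "top" or "wrist"; returns a dict with "frame" (420x560x3 uint8, red, green, blue), "fx", "fy", "cx", "cy" (pixels), "R" (3x3) and "t" (3): a world point X has camera coordinates R X + t. Camera axes: x right, y down, z forward; pixel columns grow to the right and rows downward; lengths in m; the calibration is good to about 2 mm. A picture is of the moment at which its call begins. There is no depth.
A pose or a line that the arm cannot do raises r.IKError and nothing moves.
- r.hand_in(): hands the job in; it is judged then, once.
The state is a dict: "clock": time; "joints": joint angles; "joint_vel": joint speeds; "joint_torque": joint torques, N m; "tcp_pos": TCP position; "orientation": TCP orientation; "contact_force": force on the tool from outside, world axes, zero at the start; "torque": the same for the moment, N m; "opening": finger opening in m; "gripper_force": force on a finger pad.
Only numpy, scipy, OpenCV 4.12 (cv2) and the standard library are available. Lean on these libraries where they do the work, as an engineer would, in place of code of your own. Each camera call takes 0.05 s, during which the arm holds its last target. There are 200 camera calls.

## Working session

There is one attempt and no reset: what is moved stays moved. The work goes in short steps, each a Python script; the robot and the scene stay as the last script left them, time stands still between calls to the robot, and variables do not carry over. Pictures are saved under pics/ and viewed, at most 10 in all, crops included, and the job is handed in when it is done.

```bash
mkdir -p pics
python3 - <<'E'
from station import r
import cv2,pickle
d={}
for n in("scene","top"):
    s=r.snapshot(n);d[n]=s
    cv2.imwrite(f"pics/{n}0.png",s["frame"][:,:,::-1])
    print(n,s["fx"],s["cx"],s["cy"],s["R"],s["t"])
pickle.dump(d,open("d0.pkl","wb"))
s=r.sense();print(s["clock"],s["contact_force"],s["orientation"])
E
```

```text
scene 462.1718624935301 284.89541033615717 210.88386054017334 [[ 0.70632173 -0.70784233 -0.00829794]
 [-0.5184624  -0.50929634 -0.68688716]
 [ 0.4819817   0.4894655  -0.72671671]] [-0.391952    0.27824527  1.17544548]
top 449.403984060493 274.4706889379724 211.62064430078394 [[-2.65731556e-03 -9.99755420e-01  2.19553780e-02]
 [-9.90980176e-01 -3.08929032e-04 -1.34008192e-01]
 [ 1.33982199e-01 -2.21134464e-02 -9.90736981e-01]] [-0.06178877  0.53666909  1.08417044]
0.1 [0.40527819 0.6379482  0.52203272] [-1.79899440e+02 -5.89384040e-03  1.31087967e+01]
```

View pics/scene0.png

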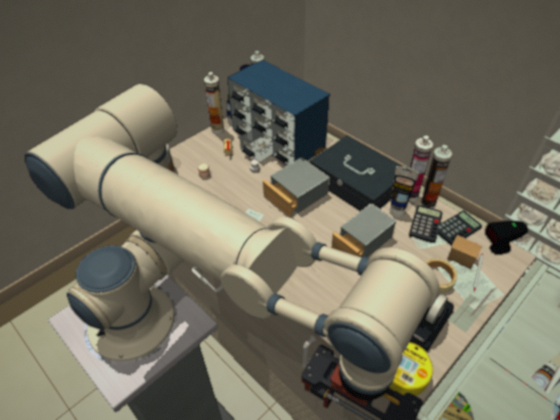

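View pics/top0.png

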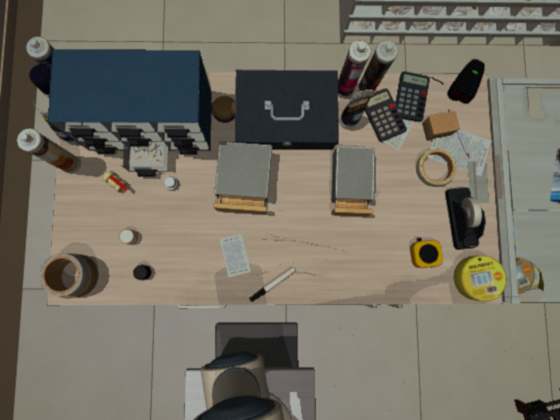

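Top view: wide drawer front at (242,208), narrow front at (353,210). Cap candidates are the round object at (129,236), the black look-alike at (142,272) and the small silvery one at (171,183), which is probably the aerator. I'll enlarge these and measure.

```bash
cat > h.py <<'E'
import numpy as np
def w(s,u,v,z):
    d=s["R"].T@np.array([(u-s["cx"])/s["fx"],(v-s["cy"])/s["fy"],1]);c=-s["R"].T@s["t"]
    return c+d*(z-c[2])/d[2]
def px(s,X):
    c=s["R"]@np.array(X)+s["t"];return s["fx"]*c[0]/c[2]+s["cx"],s["fy"]*c[1]/c[2]+s["cy"]
E
python3 - <<'E'
import pickle,cv2,numpy as np
from h import *
d=pickle.load(open("d0.pkl","rb"));t=d["top"];s=d["scene"]
A=cv2.resize(t["frame"][130:290,95:200],None,fx=3.7,fy=3.7,interpolation=2)
B=cv2.resize(t["frame"][135:225,205:285],None,fx=4.9,fy=4.9,interpolation=2)[:592]
B=cv2.resize(t["frame"][135:225,205:280],(392,470),interpolation=2)
C=np.zeros((592,A.shape[1]+B.shape[1],3),np.uint8);C[:A.shape[0]]
C[:A.shape[0],:A.shape[1]]=A;C[:470,A.shape[1]:]=B
print(C.shape);cv2.imwrite("pics/crop1.png",C[:,:,::-1])
for n,u,v,z in(("cap",129,236,.03),("blk",142,272,.03),("aer",171,183,.03),("wfL",216,205,.07),("wfR",267,205,.07)):
    p=w(t,u,v,z);print(n,p,px(s,p))
E
```

```text
(592, 780, 3)
cap [0.47654662 0.29753588 0.03      ] (np.float64(204.42478290880592), np.float64(168.27273967900467))
blk [0.38819112 0.26234308 0.03      ] (np.float64(189.35292272578795), np.float64(186.58721859240816))
aer [0.61017249 0.19788795 0.03      ] (np.float64(254.58565124026197), np.float64(163.15953282224382))
wfL [0.5482152  0.07967332 0.07      ] (np.float64(264.91934363942585), np.float64(180.2483925644908))
wfR [ 0.54829432 -0.04361243  0.07      ] (np.float64(293.5508255814052), np.float64(200.10427109029837))
```

View pics/crop1.png

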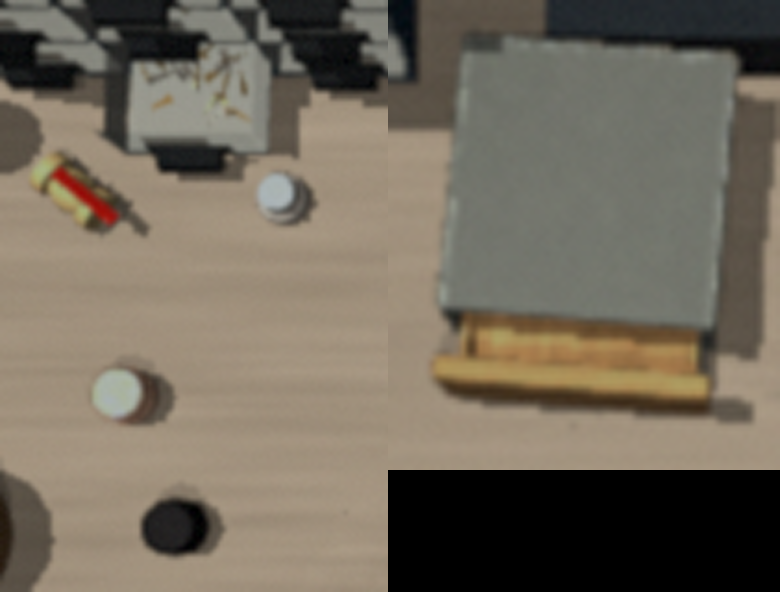

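Crop: the left candidate at (120,393) has copper-red sides and a glaring top, so it is the copper cap. The black one at (175,526) is the look-alike, and the silvery one at (281,197) is the aerator. The wide unit has the broader front, with a panel from (436,380) to (707,396). I'll compute poses and move to the pre-press position.

Run:
```python
import pickle,json
from h import *
from station import r
t=pickle.load(open("d0.pkl","rb"))["top"]
sc=392/75;sy=470/90
P=lambda x,y,z:w(t,(x-388+.5)/sc-.5+205,(y+.5)/sy-.5+135,z)
bl,br,fl,fr=[P(*q,.072) for q in((463,37),(738,55),(445,310),(714,325))]
pl,pr=P(436,380,.07),P(707,396,.07); ql,qr=P(437,357,.07),P(709,376,.07)
print(np.round([bl,br,fl,fr,pl,pr,ql,qr],4))
n=np.linalg.norm
print("sizes (130,132)",n(bl-br),n(fl-fr),n(bl-fl),n(br-fr),n(pl-pr))
e=(bl-br)+(fl-fr)+(pl-pr); a=np.degrees(np.arctan2(-e[0],e[1]))
f=(bl-fl)+(br-fr); print("yaw",a,np.degrees(np.arctan2(f[1],f[0])))
c=(bl+br+fl+fr)/4; print("unit",c,"panel mid",(pl+pr)/2)
cap=w(t,(120.5)/3.7-.5+95,(393.5)/3.7-.5+130,.037);print("cap",cap)
yaw=np.radians((a*1.2+np.degrees(np.arctan2(f[1],f[0]))*.8)/2)
x=np.array([np.cos(yaw),np.sin(yaw)])
print("panel front from unit",c[:2]-x*(.066+.020+.012), c[:2]-x*.086)
p0=(pl+pr)[:2]/2-x*.06
r.grab(5)
r.reach([*p0,.40],[180,0,np.degrees(yaw)])
s=r.sense();print(s["clock"],s["joints"],s["opening"],s["contact_force"])
json.dump(dict(yaw=yaw,panel=list((pl+pr)[:2]/2),unit=list(c[:2]),cap=list(cap)),open("g.json","w"))
i=r.snapshot("top");import cv2;cv2.imwrite("pics/top1.png",i["frame"][:,:,::-1])
```

```text
[[ 0.7054  0.0745  0.072 ]
 [ 0.6972 -0.0549  0.072 ]
 [ 0.5749  0.0811  0.072 ]
 [ 0.568  -0.0435  0.072 ]
 [ 0.5424  0.0849  0.07  ]
 [ 0.535  -0.0403  0.07  ]
 [ 0.5532  0.0846  0.07  ]
 [ 0.5444 -0.0412  0.07  ]]
sizes (130,132) 0.12971374215321757 0.12478277344986477 0.13065441740111916 0.12965467441757822 0.12544792010264683
yaw -3.409814845485409 -3.938676486238646
unit [0.63639956 0.01429353 0.072     ] panel mid [0.53873087 0.0223246  0.07      ]
cap [0.47635218 0.30016875 0.037     ]
panel front from unit [0.53859524 0.02048346] [0.55057128 0.01972551]
3.925 [-1.00709998e+00 -1.34044338e+01  8.87393366e+01 -1.09044716e-02
  1.04668404e+02  9.26632028e+01] 0.0007973968715148036 [ 0.4955773  -0.23958408 -0.46790655]
```

Sizes and yaw agree with the given dimensions, and both estimates put the panel face at x≈0.539. Next, press by feel.

```bash
cat > press.py <<'E'
import json,numpy as np
from station import r
g=json.load(open("g.json"));yaw=g["yaw"];x=np.array([np.cos(yaw),np.sin(yaw),0]);rot=[180,0,np.degrees(yaw)]
c0=np.array([*g["unit"],.214])-x*.098
def base(k=8):
    F=[]
    for _ in range(k): r.wait(.02);F.append(r.sense()["contact_force"])
    return np.mean(F,0)
def press(s0,smax,fstop=8.3,coarse=.002,fine=.0004,f0=1.5,fine_at=5.2,smooth=3):
    """creep along x from offset s0 (m rel. to panel face estimate) till resistance >= fstop"""
    b=base();s=s0;log=[];fx=0
    while s<smax:
        s+=fine if fx>f0 else coarse
        r.servo_line(list(c0+x*s),speed=.02)
        fx=-np.mean([r.sense()["contact_force"]-b],0)@x
        log.append((round(r.sense()["clock"],2),round(s*1e3,1),round(float(fx),1)))
        if fx>=fstop: break
    return s,fx,log
E
python3 - <<'E'
from press import *
r.servo_line(list(c0-x*.06),rot,speed=.2)
t=r.sense()["clock"];s,f,l=press(-.035,-.031)
print(t,l)
F=[]
for _ in range(10): r.wait(.02);F.append(r.sense()["contact_force"])
print(np.std(F,0),np.mean(F,0))
E
```

```text
5.0583 [(6.69, -33.0, -0.4), (6.94, -31.0, 0.3)]
[0.49139574 0.45040954 0.37465727] [ 0.05284102 -0.21600848 -0.03226647]
```

```bash
sed -i 's/fx=-np.mean.*/fx=-(base(3)-b)@x/; s/fine=.0004/fine=.0005/; s/fstop=8.3/fstop=7.8/' press.py
python3 - <<'E'
from press import *
s,f,l=press(-.031,.035,coarse=.0015)
print(l)
json.dump(dict(stop=s),open("stop.json","w"))
E
```

```text
[(7.54, -29.5, 0.7), (7.84, -28.0, 0.5), (8.14, -26.5, 0.5), (8.44, -25.0, 0.5), (8.74, -23.5, 0.2), (9.04, -22.0, 0.5), (9.34, -20.5, 0.5), (9.64, -19.0, 0.2), (9.94, -17.5, 0.6), (10.24, -16.0, 0.5), (10.54, -14.5, 0.6), (10.84, -13.0, 0.2), (11.14, -11.5, 4.4), (11.44, -11.0, 4.9), (11.74, -10.5, 4.7), (12.04, -10.0, 4.7), (12.34, -9.5, 5.0), (12.64, -9.0, 4.9), (12.94, -8.5, 4.9), (13.24, -8.0, 5.3), (13.54, -7.5, 5.2), (13.84, -7.0, 4.8), (14.14, -6.5, 5.2), (14.44, -6.0, 6.0), (14.74, -5.5, 6.9), (15.04, -5.0, 8.7)]
```

Stop found at s≈-5.5 mm. Now back away and look.

Run:
```python
from press import *
import cv2
b=r.sense()["contact_force"]
r.servo_line(list(c0-x*.13),speed=.1)
r.servo_line(list(c0-x*.13+[0,0,.13]),speed=.25)
cap=g["cap"]
r.let_go()
r.reach([cap[0],cap[1],.32],[180,0,0])
i=r.snapshot("top");f=i["frame"];print(r.sense()["clock"],r.sense()["joints"])
cv2.imwrite("pics/top2.png",cv2.resize(f[130:290,90:300],None,fx=3.5,fy=3.5,interpolation=2)[:,:,::-1])
i=r.snapshot("wrist");cv2.imwrite("pics/wr2.png",i["frame"][:,:,::-1])
from h import *
print(px(i,cap))
import pickle;pickle.dump(i,open("wr2.pkl","wb"))
```

```text
19.6167 [ 2.86433394e+01 -5.86533781e-01  8.49740617e+01 -3.15779034e-02
  9.55716875e+01  1.18727294e+02]
(np.float64(277.2040391836204), np.float64(207.9686638041591))
```

View pics/top2.png

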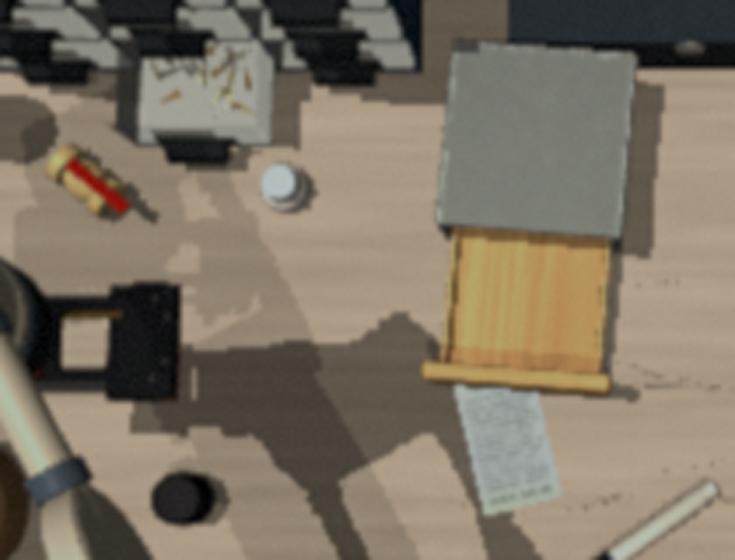

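View pics/wr2.png

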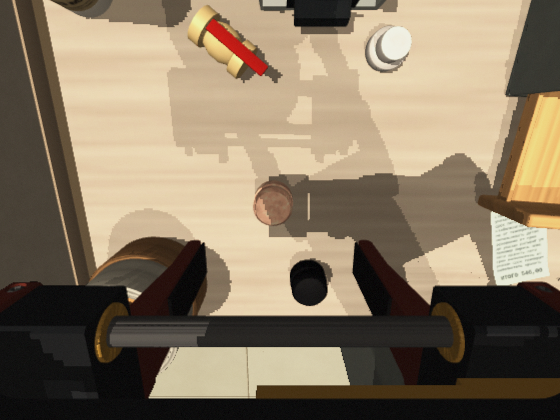

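The drawer is out, with its panel at about (515,378) in the crop. The wrist view shows the copper cap at (272,206), the black look-alike at (309,283) and a tall pot at the left. I'll refine the cap position from the wrist ray and yaw the gripper away from the pot. I'll also grasp high, so the opening fingers clear the tray rims.

Run:
```python
from press import *
from h import *
import pickle,cv2
i=pickle.load(open("wr2.pkl","rb"));cw=w(i,272.5,205,.037)
t=pickle.load(open("d0.pkl","rb"))["top"]
a,b=[w(t,u/3.5+90-.4,v/3.5+130-.4,.07) for u,v in((422,380),(609,391))]
print("cap",g["cap"],cw,"panel out",(a+b)/2,c0-.075*x)
cap=(np.array(g["cap"])+cw)/2
r.reach([cap[0],cap[1],.30],[180,0,150])
r.servo_line([cap[0],cap[1],.195],speed=.12)
r.grab(15)
s=r.sense();print(s["clock"],s["opening"],s["gripper_force"],s["contact_force"])
r.servo_line([cap[0],cap[1],.36],speed=.2)
s=r.sense();print(s["clock"],s["opening"],s["gripper_force"],s["contact_force"])
```

```text
cap [0.4763521832257053, 0.300168753407397, 0.03699999999999992] [0.47919955 0.30446381 0.037     ] panel out [0.464107   0.02848839 0.07      ] [0.46374499 0.02522066 0.214     ]
23.7583 0.03744537834537708 14.991948047307346 [ 0.62236617 -0.31793205 -1.16383373]
24.7333 0.03752066070142857 14.984621868426302 [-0.50130653 -0.2782775  -1.10008036]
```

Run:
```python
from press import *
import cv2
p=c0-.011*x; yw=180+rot[2]
r.reach([p[0],p[1],.36],[180,0,yw])
r.servo_line([p[0],p[1],.235],speed=.12)
b=base()
for z in np.arange(.233,.2175,-.0015):
    r.servo_line([p[0],p[1],z],speed=.03)
    f=base(2)-b
    if f[2]>1.5: break
print(z,f)
r.let_go();r.wait(.3)
s=r.sense();print(s["clock"],s["opening"],s["contact_force"])
r.servo_line([p[0],p[1],.36],speed=.2)
r.grab(5)
q=c0-x*.14; r.reach([q[0],q[1],.36],[180,0,yw])
print(r.sense()["clock"])
i=r.snapshot("top");cv2.imwrite("pics/top3.png",cv2.resize(i["frame"][130:270,150:300],None,fx=4,fy=4,interpolation=2)[:,:,::-1])
```

```text
0.218 [0.07713168 0.30690832 0.47715591]
31.4917 0.08791248536392803 [-0.17783659 -0.13866837  0.34440536]
34.275
```

View pics/top3.png

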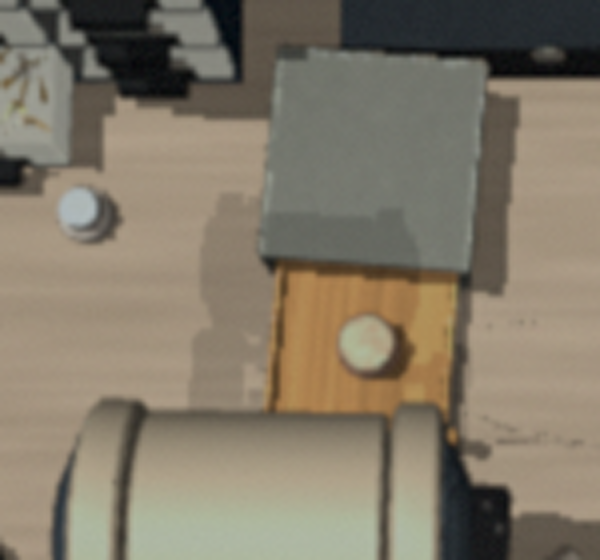

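The cap stands upright in the tray at (366,343), clear of the fingers. Now I'll shut the drawer by feel.

Run:
```python
from press import *
q=c0-x*.14
r.servo_line(list(q),speed=.2)
r.servo_line(list(c0-x*.095),speed=.08)
b0=base()
L=[]
for s,v in ((-.09,.02),(-.086,.02),(-.08,.03),(-.06,.04),(-.04,.04),(-.025,.04),(-.014,.03),(-.009,.03)):
    r.servo_line(list(c0+x*s),speed=v)
    f=-(base(3)-b0)@x;L.append((s,round(float(f),1)))
    if f>7: break
print(L,r.sense()["clock"])
while f<7.6 and s<.0:
    s+=.0005; r.servo_line(list(c0+x*s),speed=.02); f=-(base(3)-b0)@x
    print(round(s*1e3,1),round(float(f),1),end="; ")
print(r.sense()["clock"])
```

```text
[(-0.09, -0.2), (-0.086, 2.7), (-0.08, 2.7), (-0.06, 3.3), (-0.04, 3.5), (-0.025, 4.4), (-0.014, 4.9), (-0.009, 4.9)] 40.2083
-8.5 4.6; -8.0 4.0; -7.5 4.5; -7.0 4.3; -6.5 4.5; -6.0 4.7; -5.5 5.2; -5.0 6.3; -4.5 6.7; -4.0 8.5; 43.2083
```

Run:
```python
from press import *
import cv2
r.servo_line(list(c0-x*.03),speed=.03)
r.servo_line(list(c0-x*.12),speed=.12)
r.servo_line(list(c0-x*.12+[0,0,.15]),speed=.25)
r.move_joints([-80.14,5.22,70.514,0,104.267,-3.249])
r.wait(.3);print(r.sense()["clock"])
i=r.snapshot("top");cv2.imwrite("pics/top4.png",cv2.resize(i["frame"][120:290,90:460],None,fx=2.1,fy=2.1,interpolation=2)[:,:,::-1])
```

```text
48.575
```

View pics/top4.png

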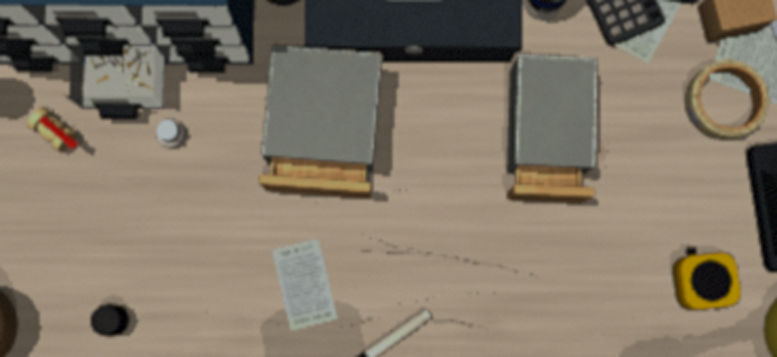

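Both drawers are shut: wide panel at (315,186), narrow panel at (553,193). The bystanders have not moved, so I'm handing in.

```bash
python3 -c "
from station import r
print(r.hand_in())"
```

```text
the job is handed in; nothing more can be done
None
```

The copper cap is in the wide drawer's tray and the drawer is latched shut; the highest press I read was about 8.7 N, the narrow drawer stayed shut, the bystanders look unmoved, and I handed the job in at about 49 s (no verdict was shown).

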